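Set the tilting easel and put the little framed picture on it

ROBOT

A 7-joint arm with a two-finger parallel gripper is mounted at the origin on the work surface. World frame = base frame: x ahead of the robot, y to its left, z up, the work surface at z = 0. Lengths are in m, angles in rad, forces in N, time in s.
With the tool pointing down it reaches from about 0.425 to 0.95 m from the base axis. Payload 4.7 kg.
Tool frame: the origin (TCP) lies midway between the tips of the shut fingers; the grasp point (between the pads) lies 19 mm behind it; z points along the fingers, x is the direction in which the jaws open and shut, and the axes are right-handed (so a half turn about z gives the same grasp; the last joint's range is limited). The gripper opens to 87 mm and grips with 3 to 60 N. Pads are 19 mm wide; open, the fingers measure 117 mm over their backs; the gripper's body (75 mm by 190 mm) begins 51 mm behind the grasp point.
Start: joints at [-1.37, 0.469, -0.049, 1.532, 0.024, 1.141, -0.082], TCP at [0.154, 0.657, 0.223] pointing down, gripper open.
Joint ranges: [-2.59, 2.59], [-0.33, 1.99], [-1.39, 1.29], [0.1, 2.45], [-1.04, 4.18], [0.21, 1.99], [-2.66, 2.66]. Speed limits (rad/s): [2.57, 2.57, 3.14, 3.14, 3.14, 3.14, 3.14].

INTERFACE

Orientations are given as [roll, pitch, yaw] about the fixed x, y, z axes, in that order (R = Rz(yaw) Ry(pitch) Rx(roll)).
In Python, from workcell import arm gives the robot as it stands.
- The arm moves only by the tool carry_out, never from a script. Its argument "rows" is a list of rows, each a list of 3 entries, a list of its own where there are three numbers: the shift along the tool's x, y, z in m, then the turn, a rotation vector about the tool's x, y, z in rad, then the closure in counts, from 0 (fully open) to 255 (shut). A call has 1 to 5 rows; each row shifts and turns the commanded pose from where the row before left it, along the tool's axes as they then stand; what a row does not reach is not made up. A row lasts 1/8 s, in which the tool goes at most 62.5 mm and 10.7 degrees, less where a joint would pass 70% of its speed; a pose out of reach is approached as far as the arm can. A call with a gripper value outside its range is refused whole. The fingers move at their own pace and stop on an object; "grip_force" is the grip in N (left out, the last holds). Time passes only in rows, so rows that do not move let the fingers close. It gives the time, the measured TCP pose, the force and the opening at its end, in the units of the state.
- arm.observe(): the state, without advancing time (a new reading comes with each control period).
- arm.read_camera(name): name is "scene" or "top"; returns (picture, depth): 420x560x3 uint8, red, green, blue; 420x560 float32, m along the optical axis (not along the pixel's ray), 0 where there is no reading.
- arm.camera_params(name): a dict with "fov_y" (degrees; the focal length in pixels is half the picture's height over the tangent of half this angle, whatever the lens; pixels are square), "cx", "cy" (the principal point, pixels), "k1" (the pictures are not rectified: a ray, as slopes to the right and down, at radius r is drawn at 1 + k1 r^2 times it, then the intrinsics apply), "world_from_camera" (4x4, takes a point from camera to world coordinates). Camera axes: x right, y up, looking along -z (the intrinsics and any distortion apply to the point x, -y, -z); pixel columns grow to the right and rows downward; lengths in m; the calibration is good to about 2 mm. A picture is of the moment at which its call begins. camera_params takes no time and is no camera call.
- arm.sign_off(): hands the job in, once; it reports no verdict.
The state is a dict: "time_s": time; "joints": joint angles; "dq": joint speeds; "joint_torque": joint torques, N m; "ee_pos": TCP position; "tool_rot": TCP orientation; "wrist_force": force on the tool from outside, world axes, zero at the start; "wrist_torque": the same for the moment, N m; "grip_width": finger opening in m.
Only numpy, scipy, OpenCV 4.12 (cv2) and the standard library are available. Lean on these libraries where they do the work, as an engineer would, in place of code of your own. Each camera call takes 0.05 s, during which the arm holds its last target. There are 200 camera calls.

TASK

Get the table easel ready: swivel its turntable until the steel pointer is in line with the steel tab on the base, and raise the board to 40 degrees from horizontal. Then, with the easel set, pick the small framed picture out of the tray and rest it face up on the board, long side running up the slope, in the middle with its lower edge against the ledge, leaving the easel at its settings. Leave the other oddments in the tray and do not disturb the mug, the brush jar or the tape roll.

Things in the scene. Friction and masses are not known exactly. Their poses are not given: they have to be found in the camera images.
- easel_base: Fixed round wooden base of the easel, 330 mm diameter, 12 mm thick; origin at the centre of its underside, on the table, on the vertical swivel axis. Its +x axis points roughly back to the robot. A steel tab (18 x 10 mm, top 42 mm above the table) stands on its rim, centred 156 mm out along -x. When the easel is set, the board's low edge with the ledge is at that side too.
- swivel (a joint): Swivel of the turntable (wooden disc, 236 mm diameter, top 29 mm above the table) about the vertical axis, rad, 0 = its steel pointer is in line with the base's tab, positive counterclockwise from above. Stiff: stays where it is left. Starts positive.
- tilt (a joint): Tilt of the plywood board from horizontal, rad, 0 = flat, growing as the far edge with the handle rises, up to 1.3; 40 degrees = 0.698. Stiff: stays where it is left. The hinge axis lies parallel to the turntable's y axis, 100 mm from the swivel axis towards the turntable's -x side and 48 mm above the table.
- pointer (a point): Tip of the steel pointer (8 mm wide) on the turntable, 146 mm from the swivel axis along the turntable's -x, in front of the ledge; axes of the turntable.
- board_ledge (a point): Point on the plywood board's face (200 mm wide, 170 mm up the slope, 12 mm thick), in the middle of the face line of the ledge; lies 10 mm above the hinge axis along the board's normal. x points up the slope, y along the ledge, z out of the face. The wooden ledge lies at x < 0 (10 mm thick), stands 12 mm above the face and runs the whole width.
- handle (a point): Middle of the steel bar handle at the board's upper edge: round bar, 12 mm diameter, 110 mm long parallel to the hinge, held at both ends by equal bars, clear of the board's edge by 39 mm; 215 mm from the hinge axis up the slope and 4 mm above it along the normal. Axes of the board. Can be pinched from above and led both in swivel and tilt.
- tray: Fixed open aluminium tray, 260 x 260 x 35 mm outside, walls and floor 5 mm; origin at the centre of its underside, on the table.
- picture: The small picture in a wooden frame lying face up in the tray: 80 (x, long side) x 54 (y) x 14 mm (z), 70 g; origin at the centre of its back (underside). It has to lie on the board with z out of the face and x along the slope, either end up.
- picture_center (a point): Centre of the framed picture, 7 mm above its back; same axes.
- tin: Round flat steel tin in the tray, 48 mm diameter, 21 mm high; origin at the centre of its underside.
- clamp_block: Wooden block in the tray, 62 x 26 x 18 mm, with two steel pins 12 mm high on top; origin at the centre of its underside.
- spool: Wooden thread spool standing in the tray, 40 mm diameter, 40 mm high; origin at the centre of its underside.
- mug: White mug standing on the table, 80 mm diameter, 90 mm high, handle at +y; origin at the centre of its underside.
- brush_jar: Glass jar with brushes standing on the table, 80 mm diameter, 260 mm high with the brushes; origin at the centre of its underside.
- tape_roll: Roll of tape lying on the table, 90 mm diameter, 22 mm high; origin at the centre of its underside.
There are look-alikes about, which are no part of the job. What is shaped like the picture but green is not meant.

How it is judged:
By the outcome, as a careful person would: the job done as asked, in the order asked, and still so for the second after the job is handed in, with the robot touching nothing.
It also fails if it takes over 51 s, if anything falls off the work surface, if the arm or the gripper's body presses on something with over 40 N, if the wrist force passes 120 N, or if a joint passes its speed limit or range.

## Working session

There is one attempt and no reset: what is moved stays moved. The work goes in short steps, Python scripts to look and compute and a tool call to move; the robot and the scene stay as the last step left them, time stands still between calls to the robot, and variables do not carry over. Pictures are saved under pics/ and viewed, about 8 in all and at most 12, crops included, and the job is handed in when it is done.

Besides the shell and the picture viewer there is one more tool, called after "Call:" by a JSON object that holds its "fn" and its "kwargs". carry_out: Moves the arm, as the interface text tells. Its arguments: {"type":"object","properties":{"rows":{"type":"array"},"grip_force":{"type":"number"}},"required":["rows"]}

```bash
ls; mkdir -p pics; cat > h.py <<'E'
import numpy as np, cv2
from workcell import arm
def grab(n):
    im,d=arm.read_camera(n); return im,d
def K(n):
    p=arm.camera_params(n); f=210/np.tan(np.radians(p['fov_y'])/2); return p,f
def slopes(n,uv):
    p,f=K(n); uv=np.atleast_2d(np.asarray(uv,float))
    q=(uv-[p['cx'],p['cy']])/f; s=q.copy()
    for _ in range(20): s=q/(1+p['k1']*(s**2).sum(1,keepdims=True))
    return s
def ray(n,uv):
    T=np.array(K(n)[0]['world_from_camera']); s=slopes(n,uv)
    d=np.c_[s[:,0],-s[:,1],-np.ones(len(s))]@T[:3,:3].T
    return T[:3,3],d
def onplane(n,uv,z):
    o,d=ray(n,uv); return o+d*((z-o[2])/d[:,2])[:,None]
def depthpts(n,uv,depth):
    uv=np.atleast_2d(uv).astype(int); o,d=ray(n,uv); return o+d*depth[uv[:,1],uv[:,0]][:,None]
def proj(n,P):
    p,f=K(n); T=np.array(p['world_from_camera']); c=(np.atleast_2d(P)-T[:3,3])@T[:3,:3]
    s=np.c_[c[:,0],-c[:,1]]/-c[:,2:]; s=s*(1+p['k1']*(s**2).sum(1,keepdims=True)); return s*f+[p['cx'],p['cy']]
def save(im,name): cv2.imwrite('pics/'+name,im[:,:,::-1])
E
python3 - <<'E'
from h import *
for n in('scene','top'):
    im,d=grab(n); save(im,n+'0.png'); np.savez(n+'0.npz',im=im,d=d); print(n,K(n))
print(arm.observe())
E
```

```text
pics
scene ({'fov_y': 54.44450152128713, 'cx': 271.9930459391511, 'cy': 211.5520959376826, 'k1': -0.09312975047178564, 'world_from_camera': array([[-0.12525229, -0.66325366,  0.73783904,  1.31259884],
       [ 0.99210077, -0.078542  ,  0.09781215,  0.09820195],
       [-0.00692291,  0.74426188,  0.66785203,  0.77794033],
       [ 0.        ,  0.        ,  0.        ,  1.        ]])}, np.float64(408.2257798165899))
top ({'fov_y': 50.38730830634373, 'cx': 273.29507663619285, 'cy': 212.08380396564297, 'k1': -0.10616988863893634, 'world_from_camera': array([[ 0.01722463,  0.99732883, -0.07098252,  0.42015422],
       [-0.99957916,  0.01883381,  0.02206342,  0.00225738],
       [ 0.02334136,  0.07057261,  0.99723352,  1.1586026 ],
       [ 0.        ,  0.        ,  0.        ,  1.        ]])}, np.float64(446.4010437674894))
{'time_s': 0.1, 'joints': array([-1.36988299,  0.46934662, -0.04857691,  1.53356934,  0.02409387,
        1.14099205, -0.08233913]), 'dq': array([-3.81794081e-04, -2.08682497e-04, -4.55148957e-05, -2.43623661e-03,
        1.66344589e-03, -1.18956062e-03,  8.64203226e-04]), 'joint_torque': array([ 1.35616923e-03, -5.09173322e+01, -8.07821704e-02, -2.36832726e+01,
       -6.14857301e-02,  3.44446313e-02,  5.16405930e-05]), 'ee_pos': array([0.15363601, 0.65673363, 0.22161603]), 'tool_rot': array([3.14153017e+00, 1.72900820e-03, 1.34095405e+00]), 'wrist_force': array([-0.24707279,  0.57136504,  1.1688421 ]), 'wrist_torque': array([ 0.07287161, -0.00747526, -0.02322333]), 'grip_width': 0.0866360967886332}
```

View pics/scene0.png

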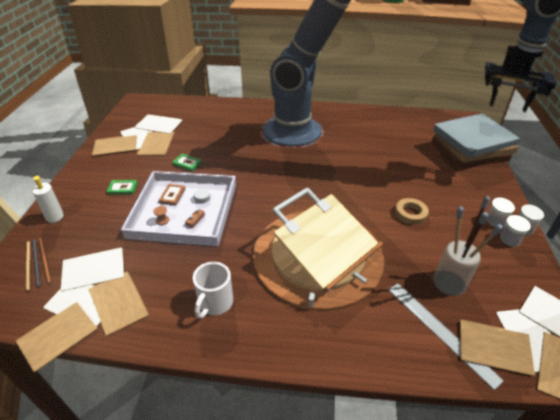

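View pics/top0.png

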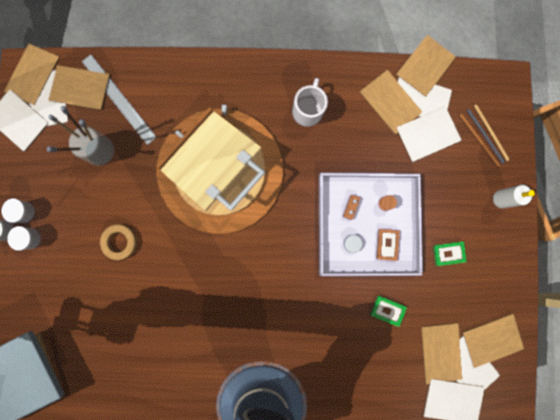

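The scene view shows the easel at about (318,250), with the tray at (182,208) and mug, tape roll and jar around it. In the top view the tab is at (224,107), the pointer at (179,133), the handle at about (237,180) and the tray centre at (371,225).

Picture candidates in the top view are (388,244), framed and brown, in the tray; and the green ones at (450,253) and (389,311), both outside the tray. The brown one fits. (352,207) is the clamp block. I'll confirm with an enlarged crop.

```bash
python3 - <<'E'
from h import *
im=np.load('top0.npz')['im'];s=np.load('scene0.npz')['im']
a=cv2.resize(im[90:290,150:300],None,fx=2.9,fy=2.9,interpolation=cv2.INTER_CUBIC)
b=cv2.resize(im[165:285,310:430],None,fx=2.4,fy=2.4,interpolation=cv2.INTER_CUBIC)
c=cv2.resize(s[180:310,245:395],(332,288),interpolation=cv2.INTER_CUBIC)
o=np.zeros((600,790,3),np.uint8);o[:580,:435]=a;o[:288,440:728]=b;o[295:583,440:772]=c
save(o,'crop1.png')
E
```

```text
(no output)
```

View pics/crop1.png

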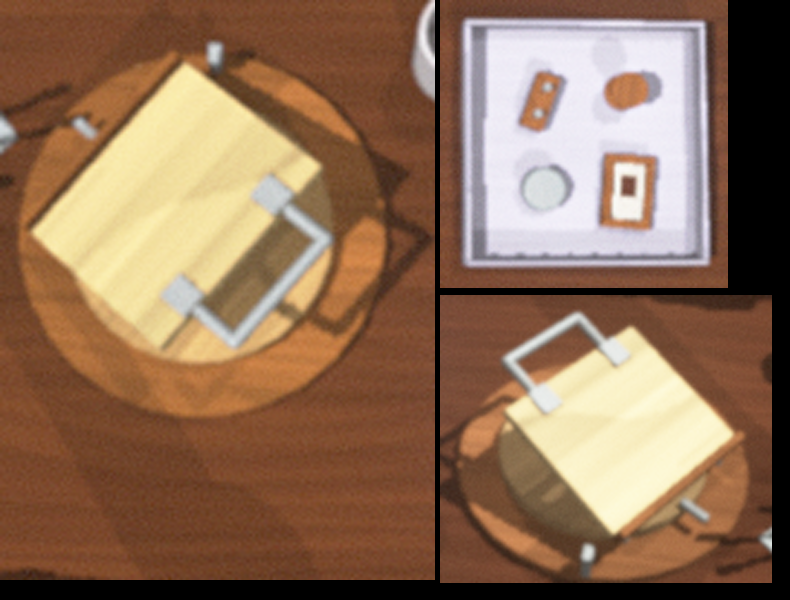

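The crop confirms it: the picture at top px (388,244) has a brown frame and white mat, and lies in the tray with its long side roughly along the image's vertical. The tab's top is at (224,106), the pointer tip at (177,132), and the handle bar runs from (264,173) to (231,208).

```bash
cat >> h.py <<'E'
def tri(a,b):
    o1,d1=ray('top',a);o2,d2=ray('scene',b);d1=d1[0]/np.linalg.norm(d1);d2=d2[0]/np.linalg.norm(d2)
    t=np.linalg.lstsq(np.c_[d1,-d2],o2-o1,rcond=None)[0];p,q=o1+t[0]*d1,o2+t[1]*d2
    return (p+q)/2,np.linalg.norm(p-q)
def boardplane(n,im,d,c,R=0.2):
    hsv=cv2.cvtColor(im,cv2.COLOR_RGB2HSV)
    m=((hsv[...,0]>17)&(hsv[...,0]<35)&(hsv[...,1]>50)&(hsv[...,2]>150)&(d>0)).astype(np.uint8)
    m=cv2.erode(m,np.ones((3,3)));v,u=np.nonzero(m);P=depthpts(n,np.c_[u,v],d)
    P=P[(np.hypot(*(P[:,:2]-c).T)<R)&(P[:,2]>.055)]
    for _ in range(6):
        m0=np.median(P,0) if _==0 else P.mean(0);nn=np.linalg.svd(P-m0,full_matrices=False)[2][2];r=(P-m0)@nn
        P=P[abs(r)<max(.004,1.5*r.std())]
    nn*=np.sign(nn[2]);return nn,m0,len(P),r.std(),P
E
python3 - <<'E'
from h import *
T=lambda x,y:(150+x/2.9-.33,90+y/2.9-.33)
S=lambda x,y:(245+(x-440)*150/332-.3,180+(y-295)*130/288-.3)
rim=[T(20,240),T(200,417),T(386,235),T(300,76),T(60,335),T(345,345),T(50,160)]
P=onplane('top',rim,.012)[:,:2]
x=np.linalg.lstsq(np.c_[2*P,np.ones(len(P))],(P**2).sum(1),rcond=None)[0]
print('base',x[:2],np.sqrt(x[2]+x[:2]@x[:2]))
for n,a,b in[('h1',T(328,240),S(578,319)),('h2',T(236,342),S(508,360)),('tabtop',T(214,47),S(588,550)),('ptr',T(76,122),S(706,517)),
 ('bFarR',T(322,166),S(632,328)),('bLowR',T(185,64),S(612,535)),('bLowL',T(31,231),S(737,436))]:
    print(n,*tri(a,b),onplane('top',[a],.042))
B=lambda x,y:(310+(x-440)/2.4-.3,165+y/2.4-.3)
for k in('top','scene'):
    z=np.load(k+'0.npz');nn,m0,N,sd,PP=boardplane(k,z['im'],z['d'],x[:2]);print(k,nn,m0,N,sd,'tilt',np.degrees(np.arccos(nn[2])),'yaw nrm',np.degrees(np.arctan2(nn[1],nn[0])))
# picture
for k,box in(('top',(372,222,404,266)),('scene',(155,180,190,208))):
    z=np.load(k+'0.npz');im,d=z['im'],z['d'];x0,y0,x1,y1=box
    hsv=cv2.cvtColor(im,cv2.COLOR_RGB2HSV)[y0:y1,x0:x1]
    m=(hsv[...,1]>85).astype(np.uint8);cs=cv2.findContours(m,cv2.RETR_EXTERNAL,cv2.CHAIN_APPROX_NONE)[0];c=max(cs,key=cv2.contourArea)
    r=cv2.minAreaRect(c[:,0]+[x0,y0]);q=cv2.boxPoints(r)
    print(k,r);Q=onplane(k,c[:,0]+[x0,y0],.019)[:,:2].astype(np.float32);print(cv2.minAreaRect(Q*1000))
    v,u=np.nonzero(m);pp=depthpts(k,np.c_[u+x0,v+y0],d);print('z',np.percentile(pp[:,2],[10,50,90]))
    print(r[0], onplane(k,[r[0]],.019))
E
```

```text
base [0.60949776 0.11470161] 0.16212161059446376
h1 [0.57583688 0.04398532 0.18424883] 0.07719886261955206 [[0.59949776 0.00585246 0.042     ]]
h2 [0.51314482 0.04174719 0.0726497 ] 0.08034554691049277 [[0.50889761 0.08366425 0.042     ]]
tabtop [0.76778814 0.11038295 0.04938851] 0.0021298790772525597 [[0.77015791 0.11002935 0.042     ]]
ptr [0.70178341 0.23113303 0.03607321] 0.0008174338472635138 [[0.70028547 0.22950981 0.042     ]]
bFarR [0.62827145 0.07349519 0.22192551] 0.125599585979946 [[0.66488029 0.01237926 0.042     ]]
bLowR [0.75045983 0.13386528 0.0545279 ] 0.00037859022070058226 [[0.7542144  0.13516627 0.042     ]]
bLowL [0.60046076 0.26430552 0.0561387 ] 0.004694463252693168 [[0.60268825 0.26522383 0.042     ]]
top [0.22427946 0.26767373 0.93704295] [0.62474207 0.13860773 0.08640631] 4090 0.001584433895416685 tilt 20.439254826844238 yaw nrm 50.04090606770499
scene [0.22594553 0.2673847  0.93672517] [0.62262437 0.11272876 0.09590928] 1529 0.0013414014334229216 tilt 20.491330647834054 yaw nrm 49.8015073404131
top ((387.723388671875, 244.3730926513672), (20.305408477783203, 29.710020065307617), 4.085616588592529)
((423.1424255371094, -319.91876220703125), (53.50629425048828, 76.4215316772461), 85.95913696289062)
z [0.0153775  0.01818346 0.02118675]
(387.723388671875, 244.3730926513672) [[ 0.42328427 -0.31987476  0.019     ]]
scene ((171.5, 193.5), (16.546903610229492, 23.70232391357422), 26.56505012512207)
((429.9547424316406, -316.5716552734375), (54.083457946777344, 83.03271484375), 86.15763854980469)
z [0.0146405  0.01889111 0.02216044]
(171.5, 193.5) [[ 0.42981727 -0.31779221  0.019     ]]
```

```bash
cat >> h.py <<'E'
from scipy.spatial.transform import Rotation as Ro
def steps(p1,R1,n,p0=None,R0=None):
    s=arm.observe(); p0=s['ee_pos'] if p0 is None else p0; R0=Ro.from_euler('xyz',s['tool_rot']) if R0 is None else R0
    rv=(R0.inv()*R1).as_rotvec()/n; w=(np.asarray(p1)-p0)/n; R=R0
    for k in range(n):
        print(np.round(R.inv().apply(w),4).tolist(),np.round(rv,4).tolist()); R=R*Ro.from_rotvec(rv)
down=lambda yaw:Ro.from_euler('xyz',[np.pi,0,yaw])
E
python3 - <<'E'
from h import *
T=lambda x,y:(150+x/2.9-.33,90+y/2.9-.33)
S=lambda x,y:(245+(x-440)*150/332-.3,180+(y-295)*130/288-.3)
a=tri(T(328,240),S(508,360));b=tri(T(236,342),S(578,319));print(a,b)
m=(a[0]+b[0])/2;v=b[0]-a[0];print(m,np.linalg.norm(v),np.degrees(np.arctan2(v[1],v[0])))
print('to above handle');steps([.546,.04,.25],down(np.radians(50.5)),13)
E
```

```text
(array([0.5853583 , 0.00784552, 0.12846756]), np.float64(0.004570205937184696)) (array([0.50215215, 0.07931218, 0.12536662]), np.float64(0.0034522652326873867))
[0.54375523 0.04357885 0.12691709] 0.10972858518085381 139.34036346099992
to above handle
[-0.0393, 0.0402, -0.0021] [0.0, 0.0001, 0.0354]
[-0.0379, 0.0416, -0.0021] [0.0, 0.0001, 0.0354]
[-0.0364, 0.0429, -0.0021] [0.0, 0.0001, 0.0354]
[-0.0348, 0.0441, -0.0021] [0.0, 0.0001, 0.0354]
[-0.0333, 0.0453, -0.0021] [0.0, 0.0001, 0.0354]
[-0.0316, 0.0465, -0.0021] [0.0, 0.0001, 0.0354]
[-0.03, 0.0476, -0.0021] [0.0, 0.0001, 0.0354]
[-0.0283, 0.0486, -0.0022] [0.0, 0.0001, 0.0354]
[-0.0265, 0.0496, -0.0022] [0.0, 0.0001, 0.0354]
[-0.0248, 0.0505, -0.0022] [0.0, 0.0001, 0.0354]
[-0.023, 0.0513, -0.0022] [0.0, 0.0001, 0.0354]
[-0.0211, 0.0521, -0.0022] [0.0, 0.0001, 0.0354]
[-0.0193, 0.0528, -0.0022] [0.0, 0.0001, 0.0354]
```

Triangulated handle centre is about (0.544,0.042,0.127), which agrees with the geometry. Moving above it, partly closing on the way.

Call:
{"fn": "carry_out", "kwargs": {"rows": [[[-0.039, 0.04, -0.002], [0, 0, 0.035], 0], [[-0.038, 0.042, -0.002], [0, 0, 0.035], 0], [[-0.036, 0.043, -0.002], [0, 0, 0.035], 0], [[-0.035, 0.044, -0.002], [0, 0, 0.035], 0], [[-0.033, 0.045, -0.002], [0, 0, 0.035], 80]], "grip_force": 40}}

```text
time_s: 0.72
ee_pos: [0.3056, 0.4189, 0.2324]
tool_rot: [-3.142, 0.0, 1.165]
wrist_force: [0.8, 0.1, 0.3]
grip_width: 0.0825
```

Call:
{"fn": "carry_out", "kwargs": {"rows": [[[-0.032, 0.046, -0.002], [0, 0, 0.035], 160], [[-0.03, 0.048, -0.002], [0, 0, 0.035], 160], [[-0.028, 0.049, -0.002], [0, 0, 0.035], 160], [[-0.0265, 0.05, -0.002], [0, 0, 0.035], 160], [[-0.025, 0.05, -0.002], [0, 0, 0.035], 160]]}}

```text
time_s: 1.35
ee_pos: [0.4571, 0.1819, 0.2425]
tool_rot: [-3.141, -0.0, 0.99]
wrist_force: [0.5, 1.0, -0.1]
grip_width: 0.0366
```

Call:
{"fn": "carry_out", "kwargs": {"rows": [[[-0.023, 0.051, -0.002], [0, 0, 0.035], 160], [[-0.021, 0.052, -0.002], [0, 0, 0.035], 160], [[-0.019, 0.053, -0.002], [0, 0, 0.035], 160], [[0, 0, 0], [0, 0, 0], 160]]}}

```text
time_s: 1.85
ee_pos: [0.5491, 0.0369, 0.2485]
tool_rot: [3.139, 0.001, 0.877]
wrist_force: [0.1, 0.9, -0.8]
grip_width: 0.0325
```

Call:
{"fn": "carry_out", "kwargs": {"rows": [[[0.0, -0.003, 0.045], [0, 0, 0.005], 160], [[0.0, -0.002, 0.045], [0, 0, 0.005], 160], [[0, 0, 0.03], [0, 0, 0], 160], [[0, 0, 0.02], [0, 0, 0], 160], [[0, 0, 0], [0, 0, 0], 160]]}}

```text
time_s: 2.48
ee_pos: [0.5419, 0.0463, 0.1069]
tool_rot: [-3.138, 0.003, 0.878]
wrist_force: [0.2, 0.4, -0.9]
grip_width: 0.0325
```

```bash
python3 - <<'E'
from h import *
o=[]
for n,(x0,y0,x1,y1) in(('top',(160,90,300,230)),('scene',(245,130,395,280))):
    im,d=grab(n);o.append(cv2.resize(im[y0:y1,x0:x1],(390,390),interpolation=cv2.INTER_CUBIC))
save(np.hstack(o),'grip1.png')
E
```

```text
(no output)
```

View pics/grip1.png

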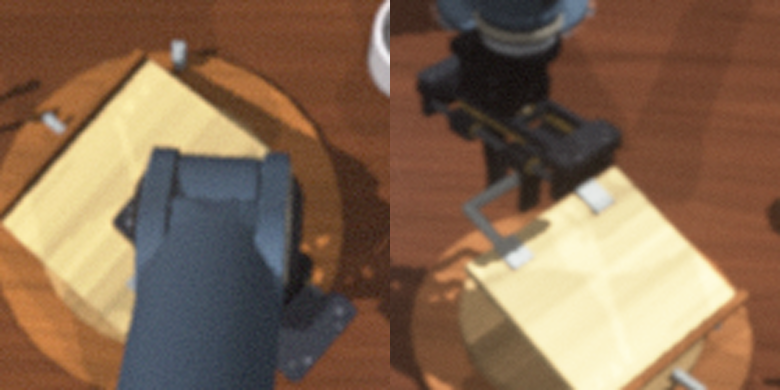

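The scene crop shows the fingers straddling the bar, slightly left-of-centre along it, with the board not yet moved. I'll close and check for a 12 mm width.

Call:
{"fn": "carry_out", "kwargs": {"rows": [[[0, 0, 0], [0, 0, 0], 255], [[0, 0, 0], [0, 0, 0], 255], [[0, 0, 0], [0, 0, 0], 255]], "grip_force": 40}}

```text
time_s: 2.95
ee_pos: [0.5435, 0.0446, 0.109]
tool_rot: [-3.142, 0.001, 0.876]
wrist_force: [-0.8, 2.4, 2.9]
grip_width: 0.0109
```

```bash
cat > plan.py <<'E'
from h import *
c=np.array([.6095,.1147]);b0=np.radians(-1.5)   # tab azimuth
def H(sw,ti,off=0):
    t=np.array([np.cos(b0+sw),np.sin(b0+sw)]);u=np.array([t[1],-t[0]])
    r=.1-.215*np.cos(ti)+.004*np.sin(ti);z=.048+.215*np.sin(ti)+.004*np.cos(ti)
    return np.r_[c+t*r+u*off,z-.019]
E
python3 - <<'E'
from plan import *
s=arm.observe();print(s['ee_pos'],s['tool_rot'],s['wrist_force'],s['grip_width'])
sw0,ti0=np.radians(51.8),np.radians(20.5)
print(H(sw0,ti0))
t=np.array([np.cos(b0+sw0),np.sin(b0+sw0)]);u=np.array([t[1],-t[0]])
off=(s['ee_pos']-H(sw0,ti0))[:2]@u;print('off',off,(s['ee_pos']-H(sw0,ti0))[:2]@t)
n=10;yaw0=s['tool_rot'][2];P=[H(sw0*(1-k/n),ti0+(np.radians(40)-ti0)*k/n,off) for k in range(n+1)]
print(P[-1])
R=down(yaw0)
for k in range(n):
    print(np.round(R.inv().apply(P[k+1]-P[k]),4)); R=R*Ro.from_rotvec([0,0,sw0/n])
print(sw0/n)
E
```

```text
[0.54347877 0.0445661  0.10903943] [-3.14153657e+00  9.13917417e-04  8.75849545e-01] [-0.84156783  2.4120616   2.90975767] 0.010875717723173663
[0.54563364 0.03777259 0.10804128]
off -0.005997422688394535 0.0038504609986907547
[0.54754988 0.1223217  0.17026351]
[ 0.0037 -0.0088 -0.0068]
[ 0.0039 -0.0085 -0.0067]
[ 0.0042 -0.0082 -0.0066]
[ 0.0044 -0.0079 -0.0064]
[ 0.0046 -0.0075 -0.0063]
[ 0.0048 -0.0072 -0.0062]
[ 0.005  -0.0068 -0.006 ]
[ 0.0051 -0.0064 -0.0059]
[ 0.0053 -0.006  -0.0058]
[ 0.0055 -0.0056 -0.0056]
0.09040805525330627
```

Gripped (about 11 mm). I'll lead both joints together.

Call:
{"fn": "carry_out", "kwargs": {"rows": [[[0.0037, -0.0088, -0.0068], [0, 0, 0.09], 255], [[0.0039, -0.0085, -0.0067], [0, 0, 0.09], 255], [[0.0042, -0.0082, -0.0066], [0, 0, 0.09], 255], [[0.0044, -0.0079, -0.0064], [0, 0, 0.09], 255], [[0.0046, -0.0075, -0.0063], [0, 0, 0.09], 255]]}}

```text
time_s: 3.58
ee_pos: [0.5311, 0.0845, 0.1395]
tool_rot: [3.137, 0.008, 0.421]
wrist_force: [1.0, -10.0, -8.8]
grip_width: 0.0109
```

Call:
{"fn": "carry_out", "kwargs": {"rows": [[[0.0048, -0.0072, -0.0062], [0, 0, 0.09], 255], [[0.005, -0.0068, -0.006], [0, 0, 0.09], 255], [[0.0051, -0.0064, -0.0059], [0, 0, 0.09], 255], [[0.0053, -0.006, -0.0058], [0, 0, 0.09], 255], [[0, 0, 0], [0, 0, 0], 255]]}}

```text
time_s: 4.2
ee_pos: [0.5387, 0.1158, 0.1629]
tool_rot: [3.136, 0.016, 0.064]
wrist_force: [-10.4, -7.8, 1.2]
grip_width: 0.0111
```

```bash
cat > meas.py <<'E'
from h import *
import sys
z={}
for n in('top','scene'):
    im,d=grab(n);z[n]=(im,d);nn,m0,N,sd,PP=boardplane(n,im,d,np.array([.6095,.1147]));print(n,N,round(sd,4),'tilt',np.degrees(np.arccos(nn[2])),'yaw',np.degrees(np.arctan2(nn[1],nn[0])))
a=cv2.resize(z['top'][0][90:190,160:280],None,fx=3.3,fy=3.3,interpolation=cv2.INTER_CUBIC)
b=cv2.resize(z['scene'][0][190:310,250:370],(390,390),interpolation=cv2.INTER_CUBIC)
o=np.zeros((390,790,3),np.uint8);o[:330,:396]=a;o[:,400:]=b;save(o,sys.argv[1])
s=arm.observe();print(s['time_s'],s['ee_pos'],s['tool_rot'],s['wrist_force'],s['grip_width'])
E
python3 meas.py m1.png
```

```text
top 1027 0.0013 tilt 36.68378498649907 yaw 3.990309683006702
scene 5036 0.0015 tilt 36.78580533791189 yaw 4.2856350414316235
4.3 [0.53862319 0.11582498 0.16286541] [3.13664941 0.01583549 0.06397223] [-9.75602243 -7.3203535   0.73634032] 0.010689242543668591
```

View pics/m1.png

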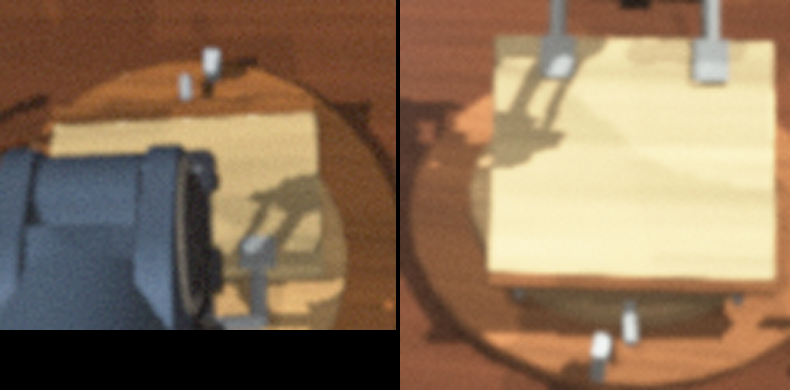

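Tilt is now 36.7° and the pointer is still left of the tab: top crop (186,78) against (211,50).

```bash
python3 - <<'E'
from h import *
T=lambda x,y:(160+x/3.3-.33,90+y/3.3-.33)
S=lambda x,y:(250+(x-400)/3.25-.33,190+y/3.25-.33)
a=tri(T(186,75),S(629,341));b=tri(T(212,50),S(600,338));print('ptr',a,'tab',b)
c=np.array([.6095,.1147])
# axis from 2 pointer positions with radius .146
p1=np.array([.7018,.2311]);p2=a[0][:2];m=(p1+p2)/2;v=p2-p1;L=np.linalg.norm(v);nv=np.array([v[1],-v[0]])/L
h=np.sqrt(.146**2-L*L/4);print('axis cand',m+nv*h,m-nv*h)
for cc in(c,m+nv*h):
  for q in(a[0],b[0]):
    w=q[:2]-cc;print(np.linalg.norm(w),np.degrees(np.arctan2(w[1],w[0])))
E
```

```text
ptr (array([0.75452664, 0.12995099, 0.03542866]), np.float64(0.001361489928920189)) tab (array([0.76888144, 0.10907675, 0.05473604]), np.float64(0.0026575500813645274))
axis cand [0.60898428 0.11840022] [0.84734236 0.24265078]
0.14582633105218837 6.003157384392296
0.15948060597901145 -2.020653718742812
0.14600000000000002 4.537693097941183
0.16016875317758944 -3.3370877581271694
```

```bash
python3 - <<'E'
import plan; from plan import *
plan.c=np.array([.6092,.117]);plan.b0=np.radians(-3.4)
s=arm.observe();d=np.radians
p0=H(d(7.9),d(36.75));p1=H(0,d(40.1));print(p0,p1)
R=down(s['tool_rot'][2]);w=(p1-p0)/2
print(R.inv().apply(w),(R*Ro.from_rotvec([0,0,d(3.95)])).inv().apply(w))
E
```

```text
[0.53953913 0.11151757 0.1608448 ] [0.54742732 0.12066997 0.17054627]
[ 0.00422857 -0.0043147  -0.00485073] [ 0.00392131 -0.00459574 -0.00485073]
```

Call:
{"fn": "carry_out", "kwargs": {"rows": [[[0.0042, -0.0043, -0.0049], [0, 0, 0.069], 255], [[0.0039, -0.0046, -0.0049], [0, 0, 0.069], 255], [[0, 0, 0], [0, 0, 0], 255], [[0, 0, 0], [0, 0, 0], 255]]}}

```text
time_s: 4.8
ee_pos: [0.5463, 0.1248, 0.1724]
tool_rot: [3.134, 0.016, -0.074]
wrist_force: [-11.2, -8.0, 0.2]
grip_width: 0.0109
```

```bash
python3 meas.py m2.png
```

```text
top 746 0.0012 tilt 39.76163117702261 yaw -3.8083562202067816
scene 5308 0.0016 tilt 39.97713615836255 yaw -3.4151581667648494
4.9 [0.54626872 0.12477966 0.17240968] [ 3.13426155  0.01553305 -0.07410345] [-10.07734199  -7.28161941   0.42958287] 0.01076169113281086
```

View pics/m2.png

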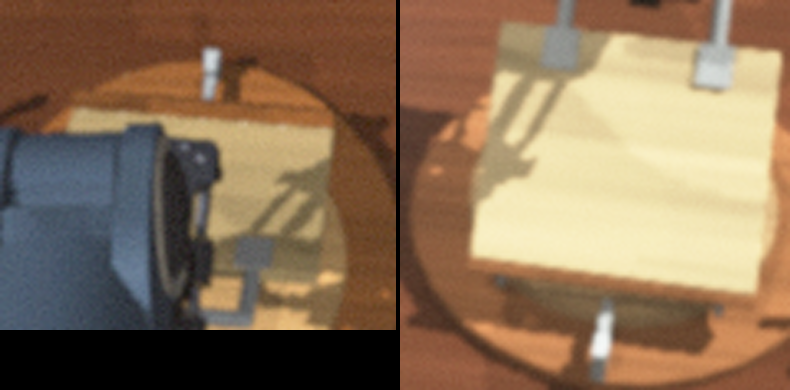

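Tilt is about 39.9° and the pointer is nearly in line with the tab. I'll release, rise and check with a clear view.

Call:
{"fn": "carry_out", "kwargs": {"rows": [[[0, 0, 0], [0, 0, 0], 160], [[0, 0, 0], [0, 0, 0], 160], [[0, 0, -0.02], [0, 0, 0], 160], [[0, 0, -0.05], [0, 0, 0], 160], [[-0.005, 0.03, -0.05], [0, 0, 0], 160]]}}

```text
time_s: 5.52
ee_pos: [0.5464, 0.1025, 0.2965]
tool_rot: [-3.141, -0.001, -0.067]
wrist_force: [-0.1, 0.4, 0.5]
grip_width: 0.0322
```

Call:
{"fn": "carry_out", "kwargs": {"rows": [[[-0.01, 0.05, -0.01], [0, 0, 0.1], 100], [[-0.01, 0.06, 0], [0, 0, 0.1], 60], [[-0.01, 0.06, 0], [0, 0, 0.1], 60], [[-0.01, 0.06, 0], [0, 0, 0.1], 60]]}}

```text
time_s: 6.02
ee_pos: [0.4552, -0.1161, 0.3057]
tool_rot: [-3.14, -0.002, -0.476]
wrist_force: [0.5, 0.1, 0.3]
grip_width: 0.0626
```

```bash
python3 meas.py m3.png
```

```text
top 3116 0.0013 tilt 39.6280913315318 yaw -3.6366411855148972
scene 5533 0.0016 tilt 40.00830971705371 yaw -3.3622024133615915
6.125 [ 0.45244162 -0.12073206  0.3059799 ] [-3.13928559e+00 -1.46903040e-03 -4.84316478e-01] [ 1.51709608 -0.1787025  -0.15517886] 0.06528566186771059
```

View pics/m3.png

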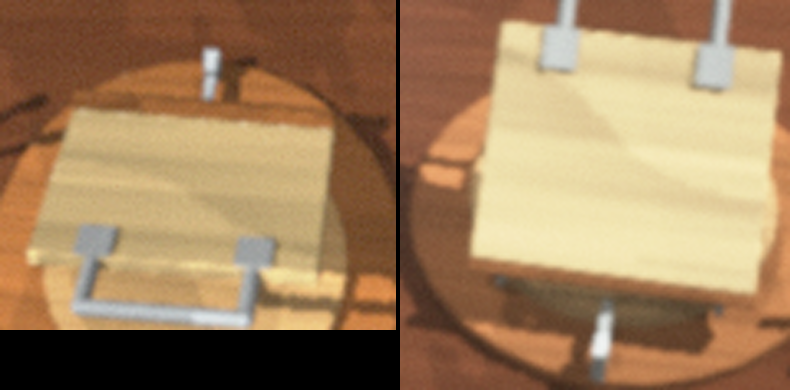

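Tilt reads 39.6° (top) and 40.0° (scene), and the easel stayed put on release. In the crop the tab is at (212,58) and the pointer at (210,85). I'll quantify the alignment and refine the picture's pose.

```bash
cat > al.py <<'E'
from h import *
c=np.array([.6092,.117])
for n,(x0,y0,x1,y1),spl in(('top',(216,101,232,122),111.5),('scene',(304,278,324,308),0)):
    acc=np.mean([grab(n)[0].astype(float) for _ in range(4)],0)
    g=acc[y0:y1,x0:x1]; w=np.clip(g[...,2]-60,0,None)  # blue: steel bright, wood dark
    print(n)
    for v in range(y1-y0):
        ww=w[v];
        if ww.max()>40:
            ww=np.where(ww>.3*ww.max(),ww,0)
            u=(ww*np.arange(x0,x1)).sum()/ww.sum(); print(v+y0,round(u,2),int(ww.max()),(ww>0).sum(),*[np.round(np.r_[np.linalg.norm(q:=onplane(n,[(u,v+y0)],z)[0,:2]-c),np.degrees(np.arctan2(q[1],q[0]))],3) for z in(.034,.042)])
E
python3 al.py
```

```text
top
104 223.48 55 4 [ 0.169 -2.073] [ 0.166 -2.371]
105 223.58 125 6 [ 0.166 -2.222] [ 0.163 -2.527]
106 223.6 162 6 [ 0.163 -2.303] [ 0.161 -2.613]
107 223.53 167 6 [ 0.161 -2.309] [ 0.158 -2.624]
108 223.46 169 6 [ 0.158 -2.31 ] [ 0.156 -2.63 ]
109 223.39 165 6 [ 0.155 -2.314] [ 0.153 -2.64 ]
110 223.36 156 6 [ 0.153 -2.358] [ 0.15 -2.69]
111 223.18 128 5 [ 0.15  -2.247] [ 0.148 -2.584]
112 223.2 104 5 [ 0.147 -2.342] [ 0.145 -2.686]
113 223.17 126 5 [ 0.145 -2.389] [ 0.142 -2.739]
114 223.13 144 5 [ 0.142 -2.423] [ 0.14  -2.781]
115 223.05 145 5 [ 0.139 -2.42 ] [ 0.137 -2.785]
116 222.95 139 5 [ 0.137 -2.389] [ 0.134 -2.761]
117 222.84 134 5 [ 0.134 -2.354] [ 0.132 -2.732]
118 222.81 124 5 [ 0.131 -2.395] [ 0.129 -2.782]
119 222.54 94 4 [ 0.129 -2.175] [ 0.126 -2.568]
120 222.49 42 4 [ 0.126 -2.199] [ 0.124 -2.6  ]
scene
284 313.11 50 5 [ 0.116 -1.715] [ 0.123 -1.704]
285 313.1 65 5 [ 0.119 -1.61 ] [ 0.125 -1.606]
286 313.0 104 5 [ 0.122 -1.609] [ 0.128 -1.604]
287 312.7 139 6 [ 0.125 -1.814] [ 0.131 -1.798]
288 312.57 154 6 [ 0.128 -1.83 ] [ 0.134 -1.813]
289 312.48 157 6 [ 0.131 -1.816] [ 0.137 -1.8  ]
290 312.2 158 5 [ 0.134 -1.982] [ 0.14  -1.957]
291 312.14 161 5 [ 0.136 -1.932] [ 0.142 -1.911]
292 312.01 168 5 [ 0.139 -1.942] [ 0.145 -1.92 ]
293 311.7 176 6 [ 0.142 -2.122] [ 0.148 -2.091]
294 311.63 179 6 [ 0.145 -2.083] [ 0.151 -2.055]
295 311.58 180 6 [ 0.148 -2.029] [ 0.154 -2.005]
296 311.5 180 6 [ 0.15  -1.996] [ 0.156 -1.974]
297 311.19 179 7 [ 0.153 -2.157] [ 0.159 -2.127]
298 311.1 172 7 [ 0.156 -2.135] [ 0.162 -2.106]
299 311.11 140 7 [ 0.159 -2.041] [ 0.164 -2.018]
300 312.28 81 9 [ 0.161 -1.037] [ 0.167 -1.06 ]
301 314.83 46 13 [0.163 0.985] [0.169 0.872]
```

Pointer and tab azimuths agree within about 0.25° in both views, so the easel is set. Next, the board corners and the picture pose.

```bash
python3 - <<'E'
from h import *
T=lambda x,y:(160+x/3.3-.33,90+y/3.3-.33)
S=lambda x,y:(250+(x-400)/3.25-.33,190+y/3.25-.33)
c={}
for n,a,b in[('lowR',T(333,127),S(472,258)),('lowL',T(73,108),S(757,291)),('upR',T(322,265),S(503,22)),('upL',T(37,248),S(780,52))]:
    c[n],e=tri(a,b);print(n,c[n],e)
l=c['lowL']-c['lowR'];print('ledge len',np.linalg.norm(l),'dir-90',np.degrees(np.arctan2(l[1],l[0]))-90)
print('low mid',(c['lowL']+c['lowR'])/2,'up mid',(c['upL']+c['upR'])/2,'slope',np.linalg.norm((c['upL']+c['upR']-c['lowL']-c['lowR'])/2))
t=np.radians(-3.2);tt=np.array([np.cos(t),np.sin(t)]);ax=np.array([.6095,.117]);q=ax+.1*tt+.01*np.sin(.698)*tt;print('model ledge pt',q,.048+.01*np.cos(.698))
for k,box in(('top',(370,220,406,268)),('scene',(152,178,192,210))):
    im,d=grab(k);x0,y0,x1,y1=box
    hsv=cv2.cvtColor(im,cv2.COLOR_RGB2HSV)[y0:y1,x0:x1];m=(hsv[...,1]>85).astype(np.uint8)
    cc=max(cv2.findContours(m,cv2.RETR_EXTERNAL,cv2.CHAIN_APPROX_NONE)[0],key=cv2.contourArea);f=np.zeros_like(m);cv2.drawContours(f,[cc],-1,1,-1)
    v,u=np.nonzero(f);P=depthpts(k,np.c_[u+x0,v+y0],d);P=P[P[:,2]>.014]
    print(k,len(P),P.mean(0),np.percentile(P[:,:2],[1,99],axis=0).tolist(),cv2.minAreaRect((P[:,:2]*1000).astype(np.float32)))
E
```

```text
lowR [0.71002668 0.01511002 0.05480967] 0.003135163585716113
lowL [0.72029122 0.21378975 0.05909373] 0.003372913183571716
upR [0.58423974 0.02095924 0.16812734] 0.0060806918028670776
upL [0.59302507 0.21661409 0.16676286] 0.008206230373843276
ledge len 0.1989908280420253 dir-90 -2.9574836667011795
low mid [0.71515895 0.11444989 0.0569517 ] up mid [0.5886324  0.11878667 0.1674451 ] slope 0.1680373941235915
model ledge pt [0.71576092 0.11105909] 0.05566129092116143
top 8 [ 0.39101299 -0.34318179  0.01888898] [[0.3860327616193683, -0.3449825395384272], [0.39603928792321824, -0.3418021699231469]] ((391.03887939453125, -343.37255859375), (10.346419334411621, 3.1831862926483154), 0.4288414716720581)
scene 86 [ 0.43967322 -0.3072325   0.01864139] [[0.3932440057237574, -0.3436487507581293], [0.4657027788818611, -0.2912328574948525]] ((429.3753356933594, -317.27996826171875), (50.141780853271484, 74.75849151611328), 85.45699310302734)
```

```bash
python3 - <<'E'
from h import *
s=arm.observe();print(s['joints'])
steps([.4255,-.319,.12],down(np.radians(-94)),7)
E
```

```text
[-0.65004139  0.04241367  0.84954798  1.9209171  -0.03371349  1.19310768
 -0.25903998]
[0.0095, 0.0281, 0.0264] [0.0001, -0.0, 0.1672]
[0.014, 0.0261, 0.0264] [0.0001, -0.0, 0.1672]
[0.0182, 0.0234, 0.0264] [0.0001, -0.0, 0.1672]
[0.0218, 0.0201, 0.0264] [0.0001, -0.0, 0.1672]
[0.0249, 0.0162, 0.0264] [0.0001, -0.0, 0.1672]
[0.0272, 0.0118, 0.0264] [0.0001, -0.0, 0.1672]
[0.0288, 0.0071, 0.0264] [0.0001, -0.0, 0.1672]
```

Call:
{"fn": "carry_out", "kwargs": {"rows": [[[0.0095, 0.028, 0.0], [0, 0, 0.167], 15], [[0.014, 0.026, 0.01], [0, 0, 0.167], 15], [[0.018, 0.0235, 0.03], [0, 0, 0.167], 15], [[0.022, 0.02, 0.035], [0, 0, 0.167], 15], [[0.025, 0.016, 0.035], [0, 0, 0.167], 15]]}}

```text
time_s: 7.25
ee_pos: [0.4344, -0.2612, 0.194]
tool_rot: [-3.141, -0.0, -1.311]
wrist_force: [0.5, 1.3, -0.6]
grip_width: 0.0817
```

Call:
{"fn": "carry_out", "kwargs": {"rows": [[[0.027, 0.012, 0.035], [0, 0, 0.167], 15], [[0.029, 0.007, 0.035], [0, 0, 0.167], 15], [[0, 0, 0], [0, 0, 0], 15], [[0, 0, 0], [0, 0, 0], 15]]}}

```text
time_s: 7.75
ee_pos: [0.4259, -0.3192, 0.1253]
tool_rot: [-3.141, 0.0, -1.639]
wrist_force: [-1.1, 0.5, 0.2]
grip_width: 0.0816
```

Call:
{"fn": "carry_out", "kwargs": {"rows": [[[0, 0, 0.045], [0, 0, 0], 15], [[0, 0, 0.045], [0, 0, 0], 15], [[0, 0, 0], [0, 0, 0], 15]]}}

```text
time_s: 8.12
ee_pos: [0.4251, -0.3171, 0.0341]
tool_rot: [3.139, 0.003, -1.638]
wrist_force: [0.3, 0.3, 0.7]
grip_width: 0.0821
```

```bash
python3 - <<'E'
from h import *
o=[]
for n,(x0,y0,x1,y1) in(('top',(320,170,430,280)),('scene',(120,130,240,250))):
    im,d=grab(n);o.append(cv2.resize(im[y0:y1,x0:x1],(395,395),interpolation=cv2.INTER_CUBIC))
save(np.hstack(o),'grip2.png')
s=arm.observe();print(s['ee_pos'],s['wrist_force'])
for z in (.02,.04):print(proj('top',[[*s['ee_pos'][:2],z]]),proj('scene',[[*s['ee_pos'][:2],z]]))
E
```

```text
[ 0.4265997  -0.31967998  0.03679752] [ 1.04208182  0.18856941 -0.17051647]
[[387.76044124 243.08571967]] [[171.16520213 192.50670059]]
[[389.94481515 243.07087286]] [[170.01096577 187.21207339]]
```

View pics/grip2.png

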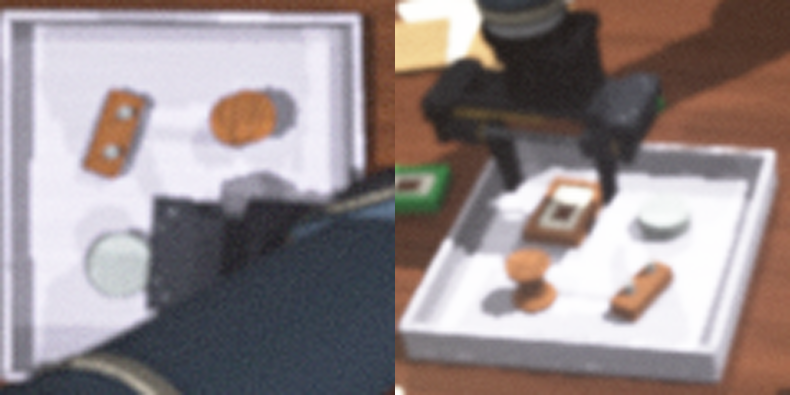

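The fingers straddle the picture (scene crop, about (560,210)) with clear gaps to the tin. Descending and gripping.

Call:
{"fn": "carry_out", "kwargs": {"rows": [[[0, 0, 0.02], [0, 0, 0], 15], [[0, 0, 0.0075], [0, 0, 0], 15], [[0, 0, 0], [0, 0, 0], 15], [[0, 0, 0], [0, 0, 0], 255], [[0, 0, 0], [0, 0, 0], 255]], "grip_force": 25}}

```text
time_s: 8.85
ee_pos: [0.4253, -0.3198, 0.0078]
tool_rot: [-3.141, -0.0, -1.641]
wrist_force: [0.9, 0.1, -0.0]
grip_width: 0.0691
```

Call:
{"fn": "carry_out", "kwargs": {"rows": [[[0, 0, 0], [0, 0, 0], 255], [[0, 0, 0], [0, 0, 0], 255], [[0, 0, 0], [0, 0, 0], 255]]}}

```text
time_s: 9.22
ee_pos: [0.4253, -0.3197, 0.0076]
tool_rot: [-3.141, -0.0, -1.641]
wrist_force: [-0.3, -0.2, 0.9]
grip_width: 0.0539
```

Width 53.9 mm, so the picture is held. Lift and transfer.

Call:
{"fn": "carry_out", "kwargs": {"rows": [[[0, 0, -0.03], [0, 0, 0], 255], [[0, 0, -0.055], [0, 0, 0], 255], [[0, 0, -0.055], [0, 0, 0], 255], [[0, 0, -0.055], [0, 0, 0], 255], [[0, 0, -0.055], [0, 0, 0], 255]]}}

```text
time_s: 9.85
ee_pos: [0.4249, -0.3192, 0.259]
tool_rot: [3.141, 0.001, -1.641]
wrist_force: [-0.1, -0.1, 0.4]
grip_width: 0.0536
```

```bash
cat > place.py <<'E'
from h import *
th,ti=np.radians(-2.9),np.radians(39.9)
t=np.array([np.cos(th),np.sin(th),0]);Z=np.array([0,0,1.])
n=np.sin(ti)*t+np.cos(ti)*Z;xu=-np.cos(ti)*t+np.sin(ti)*Z;yb=np.cross(n,xu)
RB=Ro.from_matrix(np.c_[yb,xu,-n]);L=np.array([.7155,.113,.056])
E
python3 - <<'E'
from place import *
s=arm.observe();print(s['ee_pos'],s['tool_rot'],s['grip_width'],s['joints'])
p=L+.05*xu+.0026*n+.14*n;print(p);steps(p,RB,10)
E
```

```text
[ 0.42486206 -0.31915257  0.25900724] [ 3.14129644e+00  7.62789886e-04 -1.64126771e+00] 0.05360008933035102 [-0.33251122  0.34459609  1.15356775  1.86932129 -0.34530903  1.15168255
 -0.69751808]
[0.76854444 0.11031288 0.19747023]
[-0.0453, -0.0313, 0.0062] [-0.0696, 0.0008, -0.0019]
[-0.0452, -0.0317, 0.004] [-0.0696, 0.0008, -0.0019]
[-0.0451, -0.032, 0.0017] [-0.0696, 0.0008, -0.0019]
[-0.0451, -0.0321, -0.0006] [-0.0696, 0.0008, -0.0019]
[-0.045, -0.0321, -0.0028] [-0.0696, 0.0008, -0.0019]
[-0.045, -0.0319, -0.0051] [-0.0696, 0.0008, -0.0019]
[-0.0449, -0.0315, -0.0073] [-0.0696, 0.0008, -0.0019]
[-0.0448, -0.031, -0.0095] [-0.0696, 0.0008, -0.0019]
[-0.0448, -0.0304, -0.0117] [-0.0696, 0.0008, -0.0019]
[-0.0447, -0.0296, -0.0138] [-0.0696, 0.0008, -0.0019]
```

Call:
{"fn": "carry_out", "kwargs": {"rows": [[[-0.045, -0.031, 0.006], [-0.0696, 0.001, -0.002], 255], [[-0.045, -0.032, 0.004], [-0.0696, 0.001, -0.002], 255], [[-0.045, -0.032, 0.002], [-0.0696, 0.001, -0.002], 255], [[-0.045, -0.032, -0.001], [-0.0696, 0.001, -0.002], 255], [[-0.045, -0.032, -0.003], [-0.0696, 0.001, -0.002], 255]]}}

```text
time_s: 10.48
ee_pos: [0.5979, -0.1036, 0.2265]
tool_rot: [2.791, -0.003, -1.63]
wrist_force: [1.4, -1.0, 0.1]
grip_width: 0.0536
```

Call:
{"fn": "carry_out", "kwargs": {"rows": [[[-0.045, -0.032, -0.005], [-0.0696, 0.001, -0.002], 255], [[-0.045, -0.0315, -0.007], [-0.0696, 0.001, -0.002], 255], [[-0.045, -0.031, -0.0095], [-0.0696, 0.001, -0.002], 255], [[-0.045, -0.0305, -0.0115], [-0.0696, 0.001, -0.002], 255], [[-0.045, -0.0295, -0.014], [-0.0696, 0.001, -0.002], 255]]}}

```text
time_s: 11.1
ee_pos: [0.709, 0.0553, 0.1683]
tool_rot: [2.465, -0.019, -1.601]
wrist_force: [-0.4, 0.6, -2.5]
grip_width: 0.0536
```

Call:
{"fn": "carry_out", "kwargs": {"rows": [[[0, 0, 0], [0, 0, 0], 255], [[0, 0, 0], [0, 0, 0], 255]]}}

```text
time_s: 11.35
ee_pos: [0.709, 0.0522, 0.1718]
tool_rot: [2.469, -0.02, -1.605]
wrist_force: [0.1, -1.0, -0.0]
grip_width: 0.0537
```

```bash
python3 - <<'E'
from place import *
s=arm.observe();print(s['ee_pos'],s['tool_rot'],s['grip_width'],s['joints'])
d=s['ee_pos']-L;print('up',d@xu,'yb',d@yb,'n',d@n)
p=L+.05*xu+.0026*n+.03*n;steps(p,RB,3)
E
```

```text
[0.70901968 0.05222658 0.17181624] [ 2.46920826 -0.02025307 -1.60457086] 0.05371671955898183 [-0.23582773  0.98822349  0.3371171   0.90077733 -0.27195896  1.96351572
 -1.573187  ]
up 0.07689658735439651 yb 0.061023453463116425 n 0.08667097197816072
[-0.0208, -0.0085, 0.0177] [-0.0081, -0.0088, 0.0001]
[-0.0207, -0.0087, 0.0178] [-0.0081, -0.0088, 0.0001]
[-0.0205, -0.0088, 0.0179] [-0.0081, -0.0088, 0.0001]
```

The wrist (joint 6) was near its limit at the high hover, so that move stopped short. Lower and nearer is easier, so I'll continue in from here.

Call:
{"fn": "carry_out", "kwargs": {"rows": [[[-0.02, -0.009, 0.018], [-0.008, -0.009, 0], 255], [[-0.02, -0.009, 0.018], [-0.008, -0.009, 0], 255], [[-0.02, -0.009, 0.018], [-0.008, -0.009, 0], 255], [[0, 0, 0], [0, 0, 0], 255]]}}

```text
time_s: 11.85
ee_pos: [0.6961, 0.1181, 0.1085]
tool_rot: [2.438, 0.005, -1.615]
wrist_force: [0.1, 0.8, -0.7]
grip_width: 0.054
```

```bash
python3 - <<'E'
from place import *
s=arm.observe();print(s['ee_pos'],s['tool_rot'],s['grip_width'],s['joints'])
d=s['ee_pos']-L;print('up',d@xu,'yb',d@yb,'n',d@n)
p=L+.047*xu+.012*n;steps(p,RB,3)
o=[]
for nm,(x0,y0,x1,y1) in(('top',(160,90,300,230)),('scene',(250,160,390,300))):
    im,dd=grab(nm);o.append(cv2.resize(im[y0:y1,x0:x1],(395,395),interpolation=cv2.INTER_CUBIC))
save(np.hstack(o),'pl1.png')
E
```

```text
[0.69611983 0.11811039 0.10852319] [ 2.43840273  0.00528872 -1.61521431] 0.0540449895208904 [-0.28981856  1.03719057  0.299834    0.95156517 -0.33093734  1.88809721
 -1.6387955 ]
up 0.04873808026222089 yb -0.004123342765091641 n 0.027712634904239582
[0.0014, -0.0006, 0.0052] [0.0023, 0.0, 0.0027]
[0.0014, -0.0006, 0.0052] [0.0023, 0.0, 0.0027]
[0.0014, -0.0006, 0.0052] [0.0023, 0.0, 0.0027]
```

View pics/pl1.png

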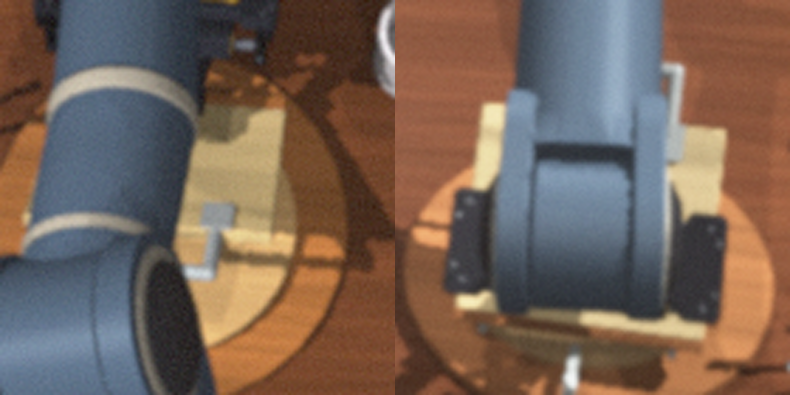

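The gripper sits centred over the board (scene crop, about (585,270)), but the arm hides the picture itself. I'll lower by feel.

Call:
{"fn": "carry_out", "kwargs": {"rows": [[[0.002, -0.001, 0.006], [0.002, 0, 0.003], 255], [[0.002, -0.001, 0.006], [0.002, 0, 0.003], 255], [[0, 0, 0.005], [0.002, 0, 0.003], 255], [[0, 0, 0], [0, 0, 0], 255]]}}

```text
time_s: 12.45
ee_pos: [0.6881, 0.1111, 0.0972]
tool_rot: [2.449, -0.001, -1.626]
wrist_force: [0.2, 0.4, -1.0]
grip_width: 0.0537
```

Call:
{"fn": "carry_out", "kwargs": {"rows": [[[0, 0, 0.0025], [0, 0, 0], 255], [[0, 0, 0.0], [0, 0, 0], 255]]}}

```text
time_s: 12.7
ee_pos: [0.6868, 0.1114, 0.0953]
tool_rot: [2.45, -0.001, -1.626]
wrist_force: [-0.8, 1.0, -0.9]
grip_width: 0.0536
```

Call:
{"fn": "carry_out", "kwargs": {"rows": [[[0, 0, 0.002], [0, 0, 0], 255], [[0, 0, 0.0], [0, 0, 0], 255]]}}

```text
time_s: 12.95
ee_pos: [0.6855, 0.1114, 0.0937]
tool_rot: [2.45, -0.001, -1.626]
wrist_force: [0.5, 0.5, -0.4]
grip_width: 0.0537
```

```bash
python3 - <<'E'
from place import *
s=arm.observe();print(s['ee_pos'],s['tool_rot'],s['grip_width'],s['wrist_force'],s['wrist_torque'])
d=s['ee_pos']-L;print('up',d@xu,'yb',d@yb,'n',d@n); f=s['wrist_force'];print('f',f@xu,f@yb,f@n)
E
```

```text
[0.68551723 0.11139904 0.09373768] [ 2.44982947e+00 -1.33399665e-03 -1.62577609e+00] 0.053711009863267836 [ 0.45158218  0.46463636 -0.3959386 ] [-0.10313478 -0.68447086  0.00198132]
up 0.04711696420721994 yb 0.003115824910713756 n 0.009795182706049569
f -0.5819351212898702 -0.4868882006523899 -0.029532796792884453
```

Call:
{"fn": "carry_out", "kwargs": {"rows": [[[-0.002, 0, 0.003], [0, 0, 0], 255], [[0, 0, 0.0], [0, 0, 0], 255]]}}

```text
time_s: 13.2
ee_pos: [0.6836, 0.1139, 0.0913]
tool_rot: [2.45, -0.001, -1.625]
wrist_force: [-0.1, 0.7, -0.3]
grip_width: 0.0537
```

Call:
{"fn": "carry_out", "kwargs": {"rows": [[[0, 0, 0.0015], [0, 0, 0], 255], [[0, 0, 0.0], [0, 0, 0], 255]]}}

```text
time_s: 13.45
ee_pos: [0.6828, 0.1135, 0.0903]
tool_rot: [2.45, -0.001, -1.626]
wrist_force: [0.1, -0.1, 0.0]
grip_width: 0.0538
```

Call:
{"fn": "carry_out", "kwargs": {"rows": [[[0, 0, 0.0015], [0, 0, 0], 255], [[0, 0, 0.0], [0, 0, 0], 255]]}}

```text
time_s: 13.7
ee_pos: [0.6819, 0.1135, 0.0892]
tool_rot: [2.45, -0.001, -1.626]
wrist_force: [-0.3, -0.8, -0.4]
grip_width: 0.0537
```

Call:
{"fn": "carry_out", "kwargs": {"rows": [[[0, 0, 0.001], [0, 0, 0], 255], [[0, 0, 0.0], [0, 0, 0], 255]]}}

```text
time_s: 13.95
ee_pos: [0.6812, 0.1136, 0.0884]
tool_rot: [2.45, -0.001, -1.626]
wrist_force: [-0.8, 0.0, 0.1]
grip_width: 0.054
```

Call:
{"fn": "carry_out", "kwargs": {"rows": [[[0, 0, 0.001], [0, 0, 0], 255], [[0, 0, 0.0], [0, 0, 0], 255]]}}

```text
time_s: 14.2
ee_pos: [0.6808, 0.1136, 0.0878]
tool_rot: [2.451, -0.001, -1.626]
wrist_force: [0.5, 0.3, -0.6]
grip_width: 0.0538
```

Call:
{"fn": "carry_out", "kwargs": {"rows": [[[0, 0, 0.001], [0, 0, 0], 255], [[0, 0, 0.0], [0, 0, 0], 255]]}}

```text
time_s: 14.45
ee_pos: [0.6807, 0.1136, 0.0876]
tool_rot: [2.452, -0.001, -1.626]
wrist_force: [3.4, -0.8, 3.2]
grip_width: 0.0531
```

Call:
{"fn": "carry_out", "kwargs": {"rows": [[[0, 0, 0.001], [0, 0, 0], 255], [[0, 0, 0.0], [0, 0, 0], 255]]}}

```text
time_s: 14.7
ee_pos: [0.6807, 0.1136, 0.0876]
tool_rot: [2.454, -0.001, -1.626]
wrist_force: [5.9, -0.4, 6.6]
grip_width: 0.0538
```

Face contact (about 9 N normal). I'll ease off slightly and slide down to the ledge.

Call:
{"fn": "carry_out", "kwargs": {"rows": [[[0, -0.002, -0.0015], [0, 0, 0], 255], [[0, -0.002, 0], [0, 0, 0], 255], [[0, 0, 0], [0, 0, 0], 255]]}}

```text
time_s: 15.08
ee_pos: [0.6832, 0.1136, 0.0855]
tool_rot: [2.449, -0.001, -1.626]
wrist_force: [1.3, -1.5, 5.4]
grip_width: 0.0537
```

Call:
{"fn": "carry_out", "kwargs": {"rows": [[[0, -0.0015, 0], [0, 0, 0], 255], [[0, 0, 0], [0, 0, 0], 255]]}}

```text
time_s: 15.32
ee_pos: [0.6843, 0.1136, 0.0846]
tool_rot: [2.449, -0.001, -1.626]
wrist_force: [1.7, 0.3, 6.3]
grip_width: 0.0539
```

Call:
{"fn": "carry_out", "kwargs": {"rows": [[[0, -0.0015, 0], [0, 0, 0], 255], [[0, 0, 0], [0, 0, 0], 255]]}}

```text
time_s: 15.58
ee_pos: [0.6854, 0.1136, 0.0837]
tool_rot: [2.449, -0.001, -1.626]
wrist_force: [1.4, -0.3, 5.5]
grip_width: 0.0536
```

Call:
{"fn": "carry_out", "kwargs": {"rows": [[[0, -0.0015, 0], [0, 0, 0], 255], [[0, 0, 0], [0, 0, 0], 255]]}}

```text
time_s: 15.82
ee_pos: [0.6866, 0.1135, 0.0827]
tool_rot: [2.449, -0.001, -1.626]
wrist_force: [1.5, -0.2, 6.0]
grip_width: 0.0535
```

Call:
{"fn": "carry_out", "kwargs": {"rows": [[[0, -0.0015, 0], [0, 0, 0], 255], [[0, 0, 0], [0, 0, 0], 255]]}}

```text
time_s: 16.08
ee_pos: [0.6878, 0.1134, 0.0817]
tool_rot: [2.449, -0.001, -1.626]
wrist_force: [0.9, 0.1, 4.9]
grip_width: 0.0541
```

Call:
{"fn": "carry_out", "kwargs": {"rows": [[[0, -0.0015, 0], [0, 0, 0], 255], [[0, 0, 0], [0, 0, 0], 255]]}}

```text
time_s: 16.32
ee_pos: [0.6878, 0.1135, 0.0817]
tool_rot: [2.445, -0.001, -1.626]
wrist_force: [-1.7, 0.1, 8.9]
grip_width: 0.0539
```

The motion stopped and the upslope force rose to about 7 N, so the lower edge is against the ledge. Release and withdraw along the board normal.

Call:
{"fn": "carry_out", "kwargs": {"rows": [[[0, 0, 0], [0, 0, 0], 30], [[0, 0, 0], [0, 0, 0], 30], [[0, 0, 0], [0, 0, 0], 30], [[0, 0, 0], [0, 0, 0], 30]]}}

```text
time_s: 16.82
ee_pos: [0.6891, 0.1131, 0.0796]
tool_rot: [2.45, -0.001, -1.626]
wrist_force: [-0.4, 0.5, -0.2]
grip_width: 0.0755
```

Call:
{"fn": "carry_out", "kwargs": {"rows": [[[0, 0, -0.01], [0, 0, 0], 30], [[0, 0, -0.02], [0, 0, 0], 30], [[0, 0, -0.03], [0, 0, 0], 30], [[0, 0, -0.02], [0.05, 0, 0], 30], [[0, 0, -0.02], [0.05, 0, 0], 30]]}}

```text
time_s: 17.45
ee_pos: [0.7528, 0.1096, 0.1586]
tool_rot: [2.554, -0.001, -1.626]
wrist_force: [0.6, -0.1, 0.1]
grip_width: 0.077
```

```bash
python3 - <<'E'
from h import *
s=arm.observe();print(s['ee_pos'],s['tool_rot'],s['joints'],s['wrist_force'],s['grip_width'])
steps([.60,-.17,.30],down(np.radians(-92)),7)
E
```

```text
[0.75282818 0.10958358 0.15863749] [ 2.55372296e+00 -1.33101384e-03 -1.62602738e+00] [-0.25807785  1.04431004  0.30695408  0.77047114 -0.32667997  1.94100915
 -1.67193165] [ 0.5615759  -0.09952282  0.07529239] 0.07695235528696867
[0.0411, 0.0275, -0.0059] [0.084, 0.0007, -0.0029]
[0.041, 0.027, -0.0082] [0.084, 0.0007, -0.0029]
[0.041, 0.0263, -0.0104] [0.084, 0.0007, -0.0029]
[0.0409, 0.0255, -0.0125] [0.084, 0.0007, -0.0029]
[0.0408, 0.0245, -0.0146] [0.084, 0.0007, -0.0029]
[0.0408, 0.0233, -0.0166] [0.084, 0.0007, -0.0029]
[0.0407, 0.0219, -0.0184] [0.084, 0.0007, -0.0029]
```

Call:
{"fn": "carry_out", "kwargs": {"rows": [[[0.02, 0.0275, -0.03], [0.1, 0, -0.003], 30], [[0.041, 0.027, -0.01], [0.1, 0, -0.003], 30], [[0.041, 0.026, -0.0104], [0.1, 0, -0.003], 30], [[0.041, 0.0255, -0.0125], [0.1, 0, -0.003], 30], [[0.041, 0.0245, -0.0146], [0.1, 0, -0.003], 30]]}}

```text
time_s: 18.08
ee_pos: [0.6548, -0.0711, 0.2794]
tool_rot: [3.057, 0.004, -1.611]
wrist_force: [0.2, -1.1, 1.2]
grip_width: 0.0764
```

Call:
{"fn": "carry_out", "kwargs": {"rows": [[[0.041, 0.023, -0.02], [0.08, 0, -0.003], 30], [[0.041, 0.022, -0.02], [0, 0, -0.003], 30], [[0.04, 0.02, 0], [0, 0, 0], 30], [[0, 0, 0], [0, 0, 0], 30]]}}

```text
time_s: 18.58
ee_pos: [0.5856, -0.1944, 0.3213]
tool_rot: [3.134, 0.002, -1.614]
wrist_force: [1.3, 0.5, -0.4]
grip_width: 0.0766
```

```bash
python3 meas.py fin.png; python3 al.py | awk '/top|scene|^10[68]|^11[57]|^29[0268]/'
```

```text
top 2632 0.0013 tilt 39.635827435243144 yaw -3.6299092086883644
scene 4574 0.0016 tilt 40.0463984926023 yaw -3.326085768957836
18.675 [ 0.58805437 -0.18929669  0.32000445] [ 3.13245507  0.00483837 -1.60637529] [ 0.56498747  0.33863057 -0.44930724] 0.07680161884524128
top
106 223.59 189 6 [ 0.163 -2.292] [ 0.161 -2.602]
108 223.48 188 6 [ 0.158 -2.325] [ 0.156 -2.645]
115 223.04 176 5 [ 0.139 -2.409] [ 0.137 -2.773]
117 222.87 167 5 [ 0.134 -2.382] [ 0.132 -2.761]
scene
290 312.2 158 5 [ 0.134 -1.98 ] [ 0.14  -1.956]
292 312.03 167 5 [ 0.139 -1.93 ] [ 0.145 -1.909]
296 311.51 179 6 [ 0.15  -1.992] [ 0.156 -1.97 ]
298 311.1 172 7 [ 0.156 -2.137] [ 0.162 -2.109]
```

View pics/fin.png

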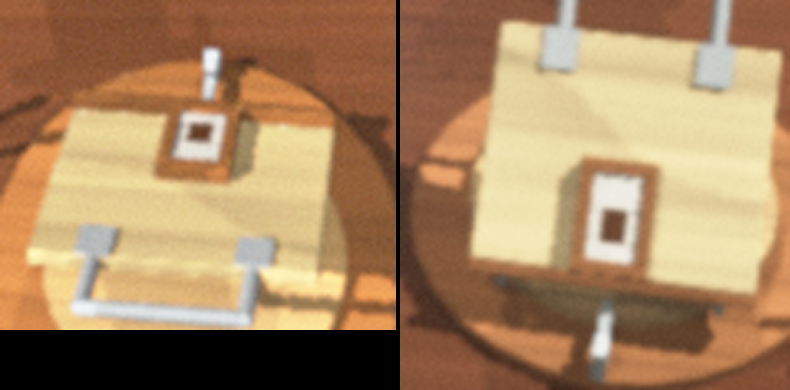

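The picture lies face up, long side up the slope and against the ledge, and the easel is unchanged. I'll put a number on the centring.

```bash
python3 - <<'E'
from h import *
T=lambda x,y:(160+x/3.3-.33,90+y/3.3-.33)
S=lambda x,y:(250+(x-400)/3.25-.33,190+y/3.25-.33)
for k,bd in(('scene',[S(472,258),S(757,291),S(503,22),S(780,52)]),('top',[T(333,127),T(73,108),T(322,265),T(37,248)])):
    im,d=grab(k);nn,m0,*_=boardplane(k,im,d,np.array([.6095,.1147]))
    xu=np.cross(np.cross(nn,[0,0,1]),nn);xu/=np.linalg.norm(xu);yb=np.cross(nn,xu)
    def B(uv,h):
        o,D=ray(k,uv);P=o+D*(((m0+h*nn-o)@nn)/(D@nn))[:,None];return np.c_[(P-m0)@xu,(P-m0)@yb]
    q=B(bd,0)*1000;print(k,'board corners',q.round(1).tolist(),'mid',q.mean(0).round(1))
    pic=[S(584,159),S(660,168),S(654,272),S(572,263)] if k=='scene' else [T(231,182),T(155,176),T(172,105),T(240,112)]
    p=B(pic,.014)*1000;print('pic',p.round(1).tolist(),'mid',p.mean(0).round(1),'above low edge',p.mean(0)[0]-q[:2,0].mean())
    e=q[1]-q[0];print('ledge dir',np.degrees(np.arctan2(e[0],-e[1])),'pic end dir',np.degrees(np.arctan2((p[1]-p[0])[0],-(p[1]-p[0])[1])))
E
```

```text
scene board corners [[-88.4, 100.2], [-84.3, -98.8], [81.9, 101.1], [83.3, -96.5]] mid [-1.9  1.5]
pic [[-10.0, 30.1], [-9.5, -22.7], [-80.8, -27.2], [-82.2, 29.2]] mid [-45.6   2.4] above low edge 40.705563401414565
ledge dir 1.169737555355201 pic end dir 0.46604713739091996
top board corners [[-99.9, 97.8], [-97.3, -101.6], [61.2, 101.2], [67.7, -94.4]] mid [-17.1   0.7]
pic [[-4.1, 30.8], [-3.9, -23.5], [-91.6, -24.2], [-89.7, 27.5]] mid [-47.3   2.7] above low edge 51.30962301642308
ledge dir 0.7389864327863407 pic end dir 0.20079456017595426
```

The picture is within about 2 mm of the middle and about 40 mm above the ledge line, which means it is seated. Handing in.

```bash
python3 -c "
from workcell import arm
print(arm.observe()['wrist_force'],arm.sign_off())"
```

```text
the job is handed in; nothing more can be done
[ 0.67757022 -0.10081653  0.77704006] None
```

The easel is set and the picture is on the board. I handed the job in at about 19 s of the 51 s allowed. I led the handle to set swivel and tilt together and let go. Then I took the brown-framed picture from the tray, lowered it onto the board until I felt contact, and slid it down until it met the ledge.

The last checks, with the arm clear:
- **Tilt:** the board reads 40.0° in the scene camera and 39.6° in the top camera. The two views disagree by 0.4°.
- **Swivel:** the pointer is in line with the tab to about 0.25°.
- **Easel settings:** tilt and swivel measured the same before and after the picture was placed.
- **Picture:** it lies face up with its long side up the slope, within about 2 mm of the middle. Contact with the ledge showed as a force rise when sliding down. The scene view puts its centre 41 mm above the ledge line, where 40 mm means seated.

Other results:
- **Poor measurement:** the top view put the picture's centre 51 mm above the ledge line. Its hand-picked board corners spread badly there, so I relied on the scene view and the contact force.
- **Interrupted move:** the first hover above the board stopped short because a wrist joint was near its range limit. I continued in from a lower position without trouble.
- **Not checked:** I didn't measure the mug, brush jar, tape roll or tray oddments again at the end. No unexpected contact force showed up during the moves.

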